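Find the flush release and open the label printer

ROBOT

A 6-joint arm with a two-finger parallel gripper is mounted at the origin on the work surface. World frame = base frame: x ahead of the robot, y to its left, z up, the work surface at z = 0. Lengths are in m, angles in rad, forces in N, time in s.
With the tool pointing down it reaches from about 0.35 to 0.775 m from the base axis. Payload 7.3 kg.
Tool frame: the origin (TCP) lies at the very end of the fingers, on their centre line; the grasp point (between the pads) lies 19 mm behind it; x points along the fingers, y is the direction in which the jaws open and shut, and the axes are right-handed (so a half turn about x gives the same grasp; the last joint's range is limited). The gripper opens to 92 mm and grips with 3 to 60 N. Pads are 19 mm wide; open, the fingers measure 130 mm over their backs; the gripper's body (75 mm by 190 mm) begins 47 mm behind the grasp point.
Start: joints at [-1.435, 0.342, 1.524, -0, 1.275, -0.146], TCP at [0.146, -0.504, 0.227] pointing down, gripper open.
Joint ranges: [-2.53, 2.53], [-0.77, 2.02], [0.04, 2.7], [-1, 4.14], [0.28, 2.66], [-3.11, 3.11]. Speed limits (rad/s): [2.57, 2.57, 3.14, 3.14, 3.14, 3.14].

INTERFACE

Orientations are given as [roll, pitch, yaw] about the fixed x, y, z axes, in that order (R = Rz(yaw) Ry(pitch) Rx(roll)).
In Python, from cell import robot gives the robot as it stands.
- The arm moves only by the tool play_rows, never from a script. Its argument "moves" is a list that holds one entry, the list of rows, each a list of 5 numbers: the shift along the tool's x, y, z in m, then the turn about the tool's x in degrees, then the opening, from -1 (shut) to 1 (fully open), so that 0 is half open. A call has exactly 10 rows; each row shifts and turns the pose as measured when the row begins, along the tool's axes as they then stand; what a row does not reach is not made up. A row lasts 1/10 s, in which the tool goes at most 50 mm and 8.59 degrees, less where a joint would pass 70% of its speed; a pose out of reach is approached as far as the arm can. A call with a gripper value outside its range is refused whole. The fingers move at their own pace and stop on an object; "grip_force" is the grip in N (left out, the last holds). Time passes only in rows, so rows that do not move let the fingers close, or fill a call up. It gives the time, the measured TCP pose, the force and the opening at its end, in the units of the state.
- robot.observe(): the state, without advancing time (a new reading comes with each control period).
- robot.read_camera(name): name is "side" or "top" or "wrist"; returns the picture (420x560x3 uint8, red, green, blue); there is no depth.
- robot.get_calibration(name): a dict with "mtx" (3x3 intrinsics, pixels), "view" (4x4, takes a point from world to camera coordinates). Camera axes: x right, y up, looking along -z (the intrinsics and any distortion apply to the point x, -y, -z); pixel columns grow to the right and rows downward; lengths in m; the calibration is good to about 2 mm. A picture is of the moment at which its call begins: read the wrist's pose just before it. get_calibration takes no time and is no camera call; for the wrist camera it gives the pose at the moment of the call.
- robot.hand_in(): hands the job in, once; it reports no verdict.
Trained networks look in the newest picture that a camera, given by its name, has taken for a name from the list of things; names that differ only in an ending like _2 or _b are one class to them, and where a whole thing is asked for, a point or a joint stands for the part that bears it (a point fixed in the world has none). Each returns a list of dicts, best first, with "score" (0 to 1); they miss things now and then, are a little off and sometimes report something else, mostly with a low value. They report only what shows in the picture. A call takes as long as a camera call.
- robot.spot_in(camera, label): "point" ([column, row] in pixels, amid what is visible of it).
The state is a dict: "time": time; "qpos": joint angles; "qvel": joint speeds; "joint_efforts": joint torques, N m; "tool_pos": TCP position; "tool_rot": TCP orientation; "contact_force": force on the tool from outside, world axes, zero at the start; "torque": the same for the moment, N m; "opening": finger opening in m.
Only numpy, scipy, OpenCV 4.12 (cv2) and the standard library are available. Lean on these libraries where they do the work, as an engineer would, in place of code of your own. Each camera call takes 0.05 s, during which the arm holds its last target.

TASK

Open the label printer so that a new roll can go in: feel along the flat deck in front of its lid for the flush release pad, press it in until the lid springs up, then gently push the lid right back until it rests fully open. Do it with the fingertips or the outside of the fingers only, grasp nothing, and leave everything else on the bench where it stands.

Things in the scene. Friction and masses are not known exactly. Their poses are not given: they have to be found in the camera images.
- printer: Label printer, light grey casing, dark grey lid, 246 (its x) x 216 (y) x 132 mm high, fixed to the bench. Origin: centre of its underside; x runs from its front (nearest the robot) to its rear, z up. On top, from the front: the flat light grey deck, a 9 mm label slit, the lid, level with the deck. Casing cheeks 8 mm thick edge both sides, 2 mm proud. The round feed key on its front face is not the release.
- deck_mid (a point): Middle of the deck's flat face, on the printer at x = -88 mm, y = 0, 130 mm high. The deck reaches 32 mm from it in x and 100 mm in y each way, and is rigid but for the release: a rectangular pad of the same grey, 44 (x) x 40 (y) mm, set 2 mm below the deck in a 48 x 44 mm opening, outlined by a thin dark gap.
- release (a joint): Press travel of the pad, m: 0 out, 0.0065 fully in; straight down; spring 2 N at first, 5 N fully in; comes back by itself. The lid's catch lets go by about 0.0045. The pad's centre is 75 or 25 mm to either side (printer's y) of deck_mid: one of four places, different each time. Its pose is not given: find it by feel or by eye.
- lid (a joint): Lid angle, rad: 0 shut and latched, 1.9 fully back at its stop. When the catch lets go a spring arm throws the lid up to about 1.1, where it rests on the arm. From there it must be pushed; it is light (180 g, under 1.5 N at its edge) and beyond about 1.65, just past upright, it falls back to the stop by itself.
- lid_edge (a point): Middle of the lid's free front edge, half-way through its thickness. Shut: on the printer at x = -47 mm, 125 mm high; sprung up: about x = +35 mm, 253 mm high. The lid is 145 mm from hinge to this edge, 196 mm wide, 10 mm thick; the hinge line runs along the printer's y at x = +98 mm, 122 mm high.
- roll_a: New label roll standing on end, white paper, 90 mm diameter, 60 mm high. Origin: centre of its underside. Stands on the bench beside the printer's left end (+y side). Leave alone.
- coupling: Black rubber flanged pipe coupling, 72 mm across, 64 mm high, standing beside the printer's right end. Origin: centre of its underside. Leave alone.
- screwdriver: Screwdriver lying on the bench between robot and printer, 200 mm long, black handle 26 mm thick, roughly parallel to the printer's front. Leave alone.
- roll_b: Larger label roll standing on end, 100 mm diameter, 100 mm high, on the right of the bench. Origin: centre of its underside. Leave alone.
- clamp: Steel hose clamp, 56 mm across, 13 mm high, on the right of the bench. Leave alone.
- can: Plain steel can, 66 mm diameter, 150 mm high, standing on the left of the bench. Origin: centre of its underside. Leave alone.

How it is judged:
By the outcome, as a careful person would: the job done as asked, in the order asked, and still so for the second after the job is handed in, with the robot touching nothing.
It also fails if it takes over 56 s, if anything falls off the work surface, if the arm or the gripper's body presses on something with over 40 N, if the wrist force passes 120 N, or if a joint passes its speed limit or range.

## Working session

There is one attempt and no reset: what is moved stays moved. The work goes in short steps, Python scripts to look and compute and a tool call to move; the robot and the scene stay as the last step left them, time stands still between calls to the robot, and variables do not carry over. Pictures are saved under pics/ and viewed, and the job is handed in when it is done.

Besides the shell and the picture viewer there is one more tool, called as name(argument=value, ...), one argument or row to a line, values as JSON. play_rows: Moves the arm, as the interface text tells. Its arguments: {"type":"object","properties":{"moves":{"type":"array"},"grip_force":{"type":"number"}},"required":["moves"]}

```bash
mkdir -p pics; ls; cat > h.py <<'E'
import numpy as np,cv2
from cell import robot
def snap(c,n):
    im=robot.read_camera(c); cv2.imwrite(f'pics/{n}.png',cv2.cvtColor(np.asarray(im),cv2.COLOR_RGB2BGR)); return im
def proj(c,P):
    k=robot.get_calibration(c);M=np.array(k['mtx']);V=np.array(k['view'])
    P=np.atleast_2d(P);q=(V[:3,:3]@P.T).T+V[:3,3]; q=q*[1,-1,-1]
    u=(M@q.T).T; return u[:,:2]/u[:,2:]
def back(c,px,z):
    k=robot.get_calibration(c);M=np.array(k['mtx']);V=np.array(k['view'])
    d=np.linalg.inv(M)@[px[0],px[1],1]; d=d*[1,-1,-1]; R=V[:3,:3]; o=-R.T@V[:3,3]; d=R.T@d
    return o+d*(z-o[2])/d[2]
E
python3 - <<'E'
from h import *
for c in ['top','side','wrist']: snap(c,c+'0'); print({k:np.round(v,3).tolist() if not np.isscalar(v) else v for k,v in robot.get_calibration(c).items()})
s=robot.observe();print(s)
for l in ['printer','deck_mid','release','lid_edge','lid']:
  for c in ['top','side']:
    try: print(l,c,robot.spot_in(c,l)[:2])
    except Exception as e: print(l,c,e)
E
```

```text
pics
{'mtx': [[493.556, 0.0, 283.014], [0.0, 493.556, 214.463], [0.0, 0.0, 1.0]], 'view': [[0.027, -0.999, 0.02, -0.026], [0.986, 0.03, 0.163, -0.525], [-0.164, 0.015, 0.986, -1.369], [0.0, 0.0, 0.0, 1.0]]}
{'mtx': [[523.532, 0.0, 278.755], [0.0, 523.532, 211.368], [0.0, 0.0, 1.0]], 'view': [[0.978, -0.21, 0.001, -0.524], [0.122, 0.572, 0.811, -0.134], [-0.171, -0.793, 0.585, -1.285], [0.0, 0.0, 0.0, 1.0]]}
{'mtx': [[375.674, 0.0, 279.99], [0.0, 375.674, 208.331], [0.0, 0.0, 1.0]], 'view': [[0.279, -0.96, -0.0, -0.526], [0.916, 0.266, -0.302, 0.038], [0.29, 0.084, 0.953, -0.39], [0.0, 0.0, 0.0, 1.0]]}
{'time': 0.15, 'qpos': array([-1.43500712e+00,  3.42548559e-01,  1.52477210e+00,  1.91013982e-05,
        1.27541619e+00, -1.46032649e-01]), 'qvel': array([-0.00111684, -0.00082645, -0.00204452,  0.00112948, -0.00028059,
       -0.0007129 ]), 'joint_efforts': array([ 1.54653197e-03, -4.31469405e+01, -2.44353819e+01,  7.19971675e-02,
        5.37374883e-02, -8.87571036e-05]), 'tool_pos': array([ 0.14597547, -0.5039874 ,  0.22622085]), 'tool_rot': array([-1.73279321,  1.56965198,  1.69061572]), 'contact_force': array([ 0.04324313, -0.02704294,  0.81497544]), 'torque': array([-0.00037859, -0.00290329,  0.02640889]), 'opening': 0.09188774966176347}
printer top [{'point': [246.8, 183.8], 'score': 0.98}, {'point': [247.5, 185.0], 'score': 0.48}]
printer side [{'point': [288.5, 203.4], 'score': 0.82}]
deck_mid top [{'point': [408.4, 236.8], 'score': 0.43}]
deck_mid side [{'point': [286.1, 203.2], 'score': 0.88}]
release top [{'point': [227.3, 225.8], 'score': 0.8}, {'point': [260.4, 262.8], 'score': 0.63}]
release side [{'point': [218.1, 229.8], 'score': 0.66}]
lid_edge top [{'point': [250.0, 183.6], 'score': 0.91}]
lid_edge side [{'point': [293.7, 177.3], 'score': 0.88}, {'point': [325.8, 244.2], 'score': 0.48}]
lid top [{'point': [249.7, 185.9], 'score': 0.83}]
lid side []
```

```bash
python3 - <<'E'
import cv2
a=cv2.imread('pics/top0.png');cv2.imwrite('pics/topz.png',cv2.resize(a[130:290,150:350],(800,640))[:600])
a=cv2.imread('pics/side0.png');cv2.imwrite('pics/sidez.png',cv2.resize(a[100:320,150:430],(760,597)))
E
```

```text
(no output)
```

View pics/top0.png

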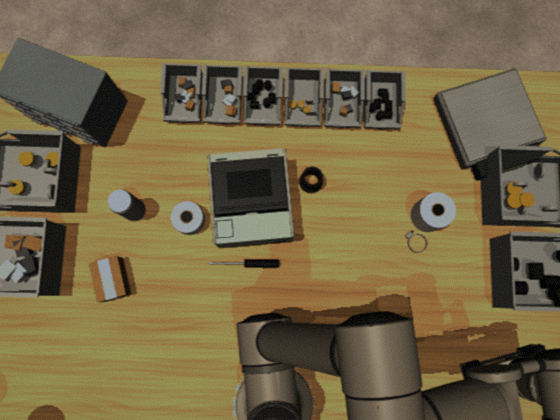

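View pics/topz.png

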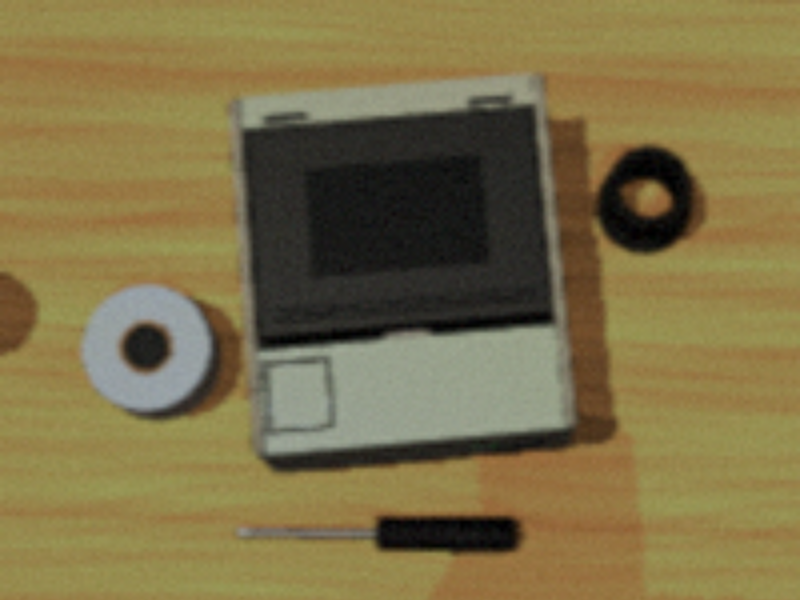

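View pics/sidez.png

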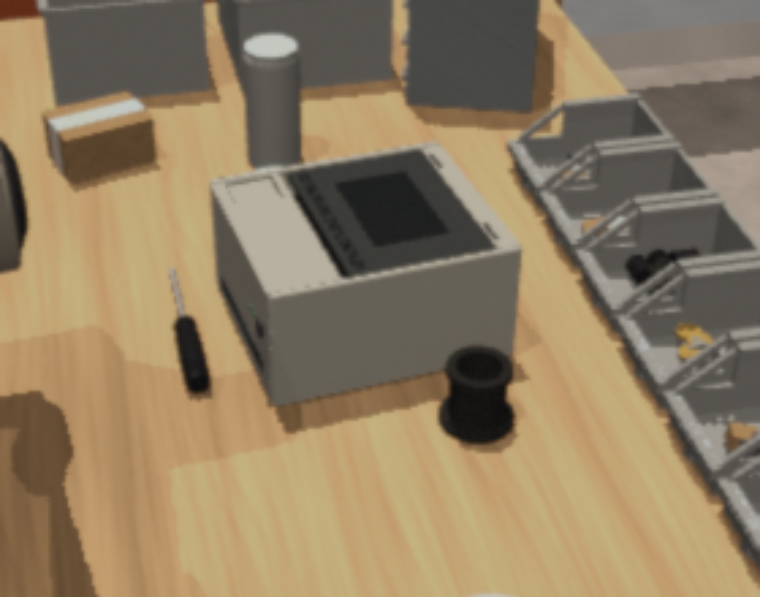

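View pics/side0.png

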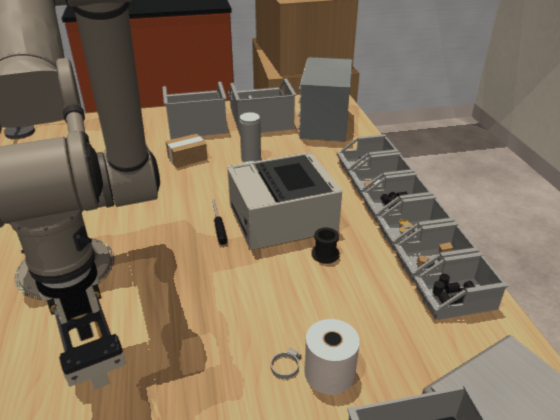

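The top view shows the pad outlined at the deck's left end, around pixel (225, 228). That puts it on the +y side, at 75 mm. The roll stands to the left, the coupling to the right, and the screwdriver lies in front. Next I'll fit the printer's pose.

```bash
cat >> h.py <<'E'
from scipy.optimize import least_squares
def P2W(p,q): 
    q=np.atleast_2d(q); c,s=np.cos(p[2]),np.sin(p[2]); return np.c_[p[0]+c*q[:,0]-s*q[:,1],p[1]+s*q[:,0]+c*q[:,1],q[:,2]]
E
python3 - <<'E'
from h import *
z=lambda x,y:(150+(x+.5)/4-.5,130+(y+.5)/4-.5)
obs=np.array([z(261,454),z(574,431),z(236,101),z(545,75),z(299,394)])
mod=np.array([[-.123,.108,.132],[-.123,-.108,.132],[.123,.108,.132],[.123,-.108,.132],[-.088,.075,.128]])
f=lambda p:(proj('top',P2W(p,mod))-obs).ravel()
r=least_squares(f,[.5,.1,0]);print(r.x,np.round(r.fun,1))
p=r.x
zs=lambda x,y:(150+x*280/760,100+y*220/597)
so=np.array([zs(212,185),zs(272,292),zs(436,147),zs(518,247)])
print(np.round(proj('side',P2W(p,mod))[:4]-so,1))
g=lambda p:np.r_[f(p),(proj('side',P2W(p,mod))[:4]-so).ravel()]
r=least_squares(g,p);print(r.x,np.round(r.fun,1))
p=r.x
print('pad',P2W(p,[-.088,.075,.128]),'edge',P2W(p,[.035,0,.253]),P2W(p,[.098,0,.122]))
for n,zz,c in [('roll_a',.06,'top'),('screwdriver',.013,'top'),('coupling',.064,'top'),('can',.15,'top')]:
  for d in robot.spot_in(c,n)[:2]: print(n,d,back(c,d['point'],zz))
E
```

```text
[0.56142707 0.07965151 0.10806124] [-1.8  0.3  1.2 -0.4 -0.8 -1.1  0.9 -0.3  0.5  1.4]
[[-2.  -2.9]
 [-2.7  1.8]
 [ 0.3 -2.8]
 [ 1.2  0.5]]
[0.56237158 0.07915837 0.11244999] [-1.4  0.1  1.6 -0.9 -0.8 -1.3  0.9 -0.8  0.9  1.2 -1.7 -2.7 -2.   1.9
  0.4 -2.8  1.7  0.4]
pad [[0.46651138 0.14380992 0.128     ]] edge [[0.59715052 0.08308583 0.253     ]] [[0.65975262 0.09015525 0.122     ]]
roll_a {'point': [433.9, 212.0], 'score': 0.93} [ 0.5427036  -0.43938732  0.06      ]
roll_a {'point': [189.3, 219.3], 'score': 0.66} [0.50081306 0.2527845  0.06      ]
screwdriver {'point': [258.4, 260.4], 'score': 0.61} [0.39436859 0.05619544 0.013     ]
screwdriver {'point': [247.1, 191.8], 'score': 0.26} [0.59470578 0.09647957 0.013     ]
coupling {'point': [309.2, 180.3], 'score': 0.68} [ 0.62297086 -0.0822181   0.064     ]
can {'point': [130.3, 205.0], 'score': 0.73} [0.52071317 0.39392485 0.15      ]
```

```bash
cat >> h.py <<'E'
from scipy.spatial.transform import Rotation as Ro
p=np.array([0.5620,0.0794,0.110])
def st():
    s=robot.observe(); R=Ro.from_euler('xyz',s['tool_rot']).as_matrix(); t=np.array(s['tool_pos'])
    print('t',round(s['time'],2),'tcp',np.round(t,4),'F',np.round(s['contact_force'],2),'op',round(s['opening'],4)); return t,R
def to(target):
    t,R=st(); print('R',np.round(R,3).tolist()); print('tool shift',np.round(R.T@(np.array(target)-t),4))
E
python3 - <<'E'
from h import *
t,R=st();print(np.round(R,3)); print(back('top',(224.6,228.4),.128), 'finger dir yaw',np.degrees(np.arctan2(R[1,1],R[0,1])))
to([.40,-.25,.26]); to(np.r_[P2W(p,[-.1435,.075,0])[0,:2],.26]); print(P2W(p,[-.088,.075,.128]))
for q in [(-.123,.108),(-.123,-.108),(.123,.108),(.123,-.108)]: print(P2W(p,[*q,.132]))
z=lambda x,y:(150+(x+.5)/4-.5,130+(y+.5)/4-.5)
for q in [(261,454),(574,431),(236,101),(545,75)]: print(back('top',z(*q),.132))
E
```

```text
t 0.85 tcp [ 0.146  -0.5043  0.2268] F [-0.79  0.1  -0.17] op 0.092
[[ 0.     0.278 -0.961]
 [-0.    -0.961 -0.278]
 [-1.     0.     0.   ]]
[0.46890145 0.14558694 0.128     ] finger dir yaw -73.85183041671932
t 0.85 tcp [ 0.146  -0.5043  0.2268] F [-0.79  0.1  -0.17] op 0.092
R [[0.0, 0.278, -0.961], [-0.0, -0.961, -0.278], [-1.0, 0.0, 0.0]]
tool shift [-0.0333 -0.1736 -0.3147]
t 0.85 tcp [ 0.146  -0.5043  0.2268] F [-0.79  0.1  -0.17] op 0.092
R [[0.0, 0.278, -0.961], [-0.0, -0.961, -0.278], [-1.0, 0.0, 0.0]]
tool shift [-0.0333 -0.5434 -0.4333]
[[0.46629849 0.14428622 0.128     ]]
[[0.42788734 0.17324453 0.132     ]]
[[ 0.45159946 -0.04144999  0.132     ]]
[[0.67240054 0.20024999 0.132     ]]
[[ 0.69611266 -0.01444453  0.132     ]]
[0.42833336 0.16901902 0.132     ]
[ 0.44972076 -0.03770144  0.132     ]
[0.66900801 0.19795494 0.132     ]
[ 0.6943246 -0.0120161  0.132    ]
```

play_rows(
  moves=[
    [[-0.004, -0.02, -0.035, 0, 1], [-0.004, -0.02, -0.035, 0, 1], [-0.004, -0.02, -0.035, 0, 1], [-0.004, -0.02, -0.035, 0, 1], [-0.004, -0.02, -0.035, 0, 1], [-0.004, -0.02, -0.035, 0, 1], [-0.004, -0.02, -0.035, 0, 1], [-0.004, -0.02, -0.035, 0, 1], [-0.002, -0.014, -0.035, 0, 1], [0, 0, 0, 0, 1]],
  ],
)

```text
time: 1.85
tool_pos: [0.409, -0.2415, 0.2622]
tool_rot: [2.262, 1.567, -0.603]
contact_force: [-0.8, -0.4, 0.4]
opening: 0.0921
```

play_rows(
  moves=[
    [[0, 0, 0, -8, 1], [0, 0, 0, -8, 1], [0, 0, 0, -8, 1], [0, 0, 0, -8, 1], [0, 0, 0, -8, 1], [0, 0, 0, -8, 1], [0, 0, 0, -8, 1], [0, 0, 0, -8, 1], [0, 0, 0, -8, 1], [0, 0, 0, -8, 1]],
  ],
)

```text
time: 2.85
tool_pos: [0.4048, -0.2448, 0.2616]
tool_rot: [-0.251, 1.567, -1.664]
contact_force: [-0.8, 0.1, 0.2]
opening: 0.0916
```

```bash
python3 - <<'E'
from h import *
to(np.r_[P2W(p,[-.1435,.075,0])[0,:2],.26]);t,R=st();print('yaw',np.degrees(np.arctan2(R[1,1],R[0,1])),robot.observe()['qpos'])
E
```

```text
t 2.85 tcp [ 0.4048 -0.2448  0.2616] F [-0.83  0.08  0.21] op 0.0916
R [[-0.0, 0.988, 0.157], [-0.004, 0.157, -0.988], [-1.0, -0.001, 0.003]]
tool shift [ 2.000e-04  6.650e-02 -3.772e-01]
t 2.85 tcp [ 0.4048 -0.2448  0.2616] F [-0.83  0.08  0.21] op 0.0916
yaw 9.049578162755033 [-0.70407223  0.21800645  1.59857922 -0.00301193  1.32296269 -0.86128284]
```

play_rows(
  moves=[
    [[0, 0.008, -0.045, 0, 1], [0, 0.008, -0.045, 0, 1], [0, 0.008, -0.045, 0, 1], [0, 0.008, -0.045, 0, 1], [0, 0.008, -0.045, 0, 1], [0, 0.008, -0.045, 0, 1], [0, 0.008, -0.045, 0, 1], [0, 0.008, -0.045, 0, 1], [0, 0, -0.015, 2.5, 1], [0, 0, 0, 0, 1]],
  ],
)

```text
time: 3.85
tool_pos: [0.4064, 0.1412, 0.259]
tool_rot: [0.091, 1.564, -1.371]
contact_force: [-0.5, -0.3, -0.2]
opening: 0.0916
```

```bash
python3 - <<'E'
from h import *
to(np.r_[P2W(p,[-.1435,.075,0])[0,:2],.15]);t,R=st();print('yaw',np.degrees(np.arctan2(R[1,1],R[0,1])),robot.observe()['qpos'])
snap('wrist','w1');snap('side','s1');snap('top','t1')
print(proj('wrist',P2W(p,[[-.088,.075,.128],[-.123,.108,.132],[-.123,-.108,.132],[-.066,.055,.13],[-.110,.055,.13],[-.066,.095,.13],[-.110,.095,.13]])))
E
```

```text
t 3.85 tcp [0.4064 0.1412 0.259 ] F [-0.48 -0.31 -0.17] op 0.0916
R [[0.001, 0.994, 0.109], [-0.006, 0.109, -0.994], [-1.0, 0.001, 0.007]]
tool shift [0.109  0.0043 0.0028]
t 3.85 tcp [0.4064 0.1412 0.259 ] F [-0.48 -0.31 -0.17] op 0.0916
yaw 6.2371964087162235 [ 0.16071211  0.13999155  1.70367665 -0.00681261  1.29767354  0.05369126]
[[354.08675731 196.38418728]
 [311.58715173 156.27899575]
 [306.15005782 385.02809526]
 [380.29462922 220.74790715]
 [325.90870098 220.90437095]
 [384.43541126 172.26622715]
 [327.7357967  172.42344577]]
```

View pics/w1.png

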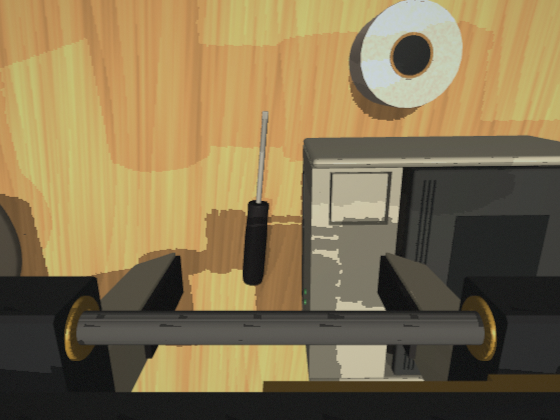

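View pics/s1.png

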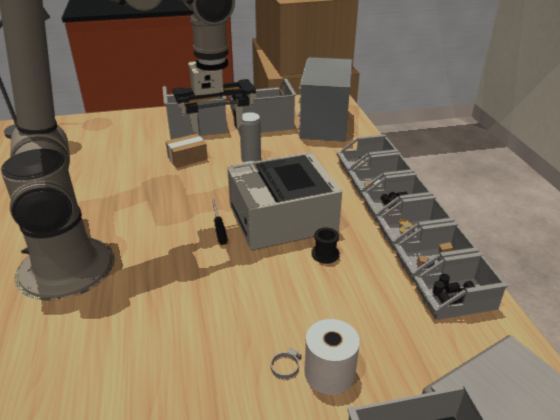

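```bash
python3 - <<'E'
from h import *
for q in [(359.7,198),(330,172),(390,172),(390,224),(329,224)]: print(back('wrist',q,.13))
print(robot.spot_in('wrist','release')[:2])
t,R=st()
print(proj('wrist',[t+R@[0,s*.0555,0] for s in (-1,1)]),proj('wrist',[t+R@[0,s*.046,0] for s in (-1,1)]))
import cv2
a=cv2.imread('pics/w1.png');cv2.imwrite('pics/w1z.png',cv2.resize(a[120:260,290:450],(686,600),interpolation=cv2.INTER_CUBIC))
E
```

```text
[0.47047606 0.14397948 0.13      ]
[0.44393316 0.16226974 0.13      ]
[0.49022344 0.16724993 0.13      ]
[0.49872593 0.12489864 0.13      ]
[0.44950772 0.11961581 0.13      ]
[{'point': [354.3, 195.2], 'score': 0.58}, {'point': [455.3, 206.0], 'score': 0.25}]
t 4.05 tcp [0.407  0.1387 0.2591] F [ 0.3  -0.44  0.37] op 0.0918
[[159.80550772 273.06876551]
 [398.67478868 273.14785787]] [[180.26363019 273.07553943]
 [378.24536744 273.14109345]]
```

View pics/w1z.png

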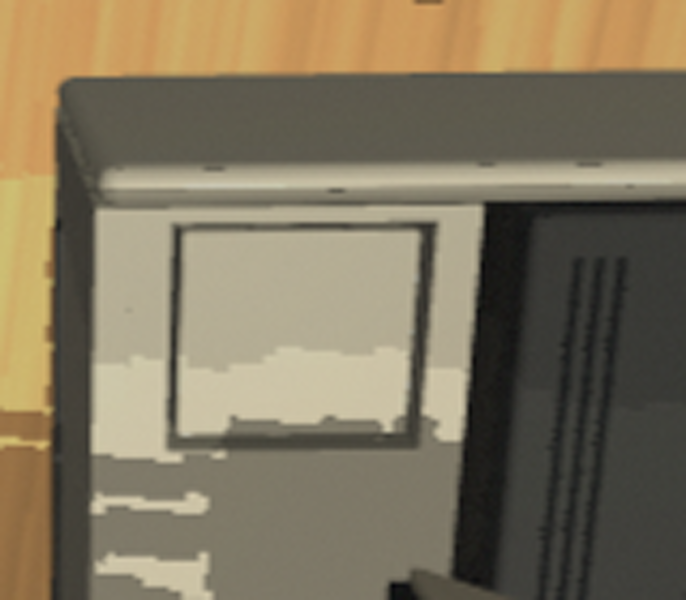

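```bash
python3 - <<'E'
from h import *
to([.4128,.138,.137])
E
```

```text
t 4.05 tcp [0.407  0.1387 0.2591] F [ 0.3  -0.44  0.37] op 0.0918
R [[0.001, 0.994, 0.105], [-0.007, 0.105, -0.994], [-1.0, 0.001, 0.007]]
tool shift [0.1221 0.0056 0.0005]
```

play_rows(
  moves=[
    [[0, 0.006, 0, 0, 1], [0.02, 0, 0, 0, 1], [0.02, 0, 0, 0, 1], [0.02, 0, 0, 0, 1], [0.02, 0, 0, 0, 1], [0.02, 0, 0, 0, 1], [0.012, 0, 0, 0, 1], [0.004, 0, 0, 0, 1], [0, 0, 0, 0, 1], [0, 0, 0, 0, 1]],
  ],
)

```text
time: 5.05
tool_pos: [0.4209, 0.1287, 0.1406]
tool_rot: [0.697, 1.56, -0.783]
contact_force: [0.5, -0.3, -0.9]
opening: 0.0919
```

```bash
python3 - <<'E'
from h import *
to([.4128,.138,.131])
snap('wrist','w2');snap('top','t2');snap('side','s2')
E
```

```text
t 5.05 tcp [0.4209 0.1287 0.1406] F [ 0.48 -0.33 -0.93] op 0.0919
R [[0.008, 0.996, 0.091], [-0.008, 0.091, -0.996], [-1.0, 0.007, 0.009]]
tool shift [ 0.0094 -0.0073 -0.0101]
```

View pics/w2.png

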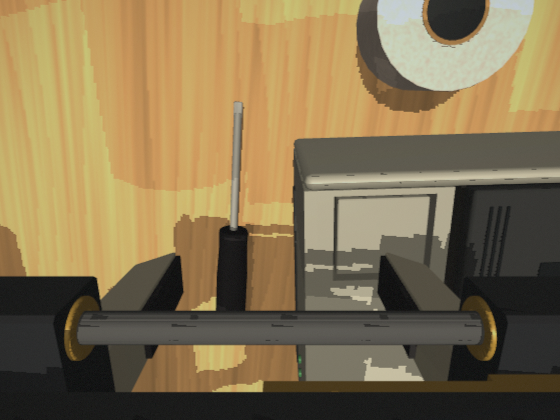

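View pics/s2.png

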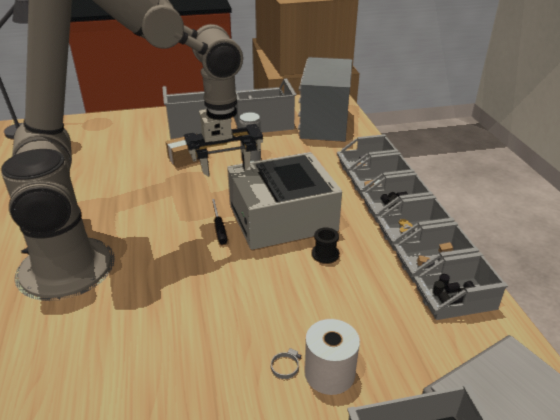

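```bash
python3 - <<'E'
from h import *
print(back('wrist',(385,236),.129))
t,R=st()
print('fingertip', t+R@[0,.0555,0], np.degrees(np.arctan2(R[1,1],R[0,1])))
to([.4135,.1385,.1395])
E
```

```text
[0.4706828  0.14729056 0.129     ]
t 5.2 tcp [0.4208 0.129  0.1408] F [ 0.5  -0.87 -1.07] op 0.0917
fingertip [0.47610076 0.13413114 0.14122953] 5.276113272089182
t 5.2 tcp [0.4208 0.129  0.1408] F [ 0.5  -0.87 -1.07] op 0.0917
R [[0.009, 0.996, 0.092], [-0.008, 0.092, -0.996], [-1.0, 0.008, 0.008]]
tool shift [ 0.0012 -0.0064 -0.0101]
```

play_rows(
  moves=[
    [[0, -0.003, -0.006, -0.5, 1], [0, -0.003, -0.005, -0.5, 1], [0, 0, 0, 0, 1], [0, 0, 0, 0, 1], [0, 0, 0, 0, 1], [0, 0, 0, 0, 1], [0, 0, 0, 0, 1], [0, 0, 0, 0, 1], [0, 0, 0, 0, 1], [0, 0, 0, 0, 1]],
  ],
)

```text
time: 6.2
tool_pos: [0.4136, 0.1408, 0.1419]
tool_rot: [0.879, 1.557, -0.58]
contact_force: [0.7, 0.2, 0.4]
opening: 0.0919
```

```bash
python3 - <<'E'
from h import *
t,R=st()
print('fingertip', t+R@[0,.0555,0], np.degrees(np.arctan2(R[1,1],R[0,1])))
to([.4137,.140,.124])
E
```

```text
t 6.2 tcp [0.4136 0.1408 0.1419] F [0.67 0.21 0.39] op 0.0919
fingertip [0.4687957  0.14697552 0.14245015] 6.424646018994214
t 6.2 tcp [0.4136 0.1408 0.1419] F [0.67 0.21 0.39] op 0.0919
R [[0.011, 0.994, 0.112], [-0.007, 0.112, -0.994], [-1.0, 0.01, 0.009]]
tool shift [ 0.0179 -0.0002  0.0006]
```

play_rows(
  moves=[
    [[0.003, 0, 0, 0, 1], [0.003, 0, 0, 0, 1], [0.003, 0, 0, 0, 1], [0.002, 0, 0, 0, 1], [0.002, 0, 0, 0, 1], [0.002, 0, 0, 0, 1], [0.002, 0, 0, 0, 1], [0.001, 0, 0, 0, 1], [0.001, 0, 0, 0, 1], [0.001, 0, 0, 0, 1]],
  ],
)

```text
time: 7.2
tool_pos: [0.4139, 0.1406, 0.121]
tool_rot: [0.913, 1.557, -0.546]
contact_force: [-5.3, -1.7, 13.4]
opening: 0.092
```

```bash
python3 - <<'E'
from h import *
t,R=st()
print('fingertip', t+R@[0,.0555,0], np.degrees(np.arctan2(R[1,1],R[0,1])))
snap('side','s3');to([.4137,.140,.124])
E
```

```text
t 7.2 tcp [0.4139 0.1406 0.121 ] F [-5.3  -1.73 13.45] op 0.092
fingertip [0.46908347 0.14682477 0.12160218] 6.421671854846024
t 7.25 tcp [0.4139 0.1406 0.1211] F [-3.95 -0.67  9.17] op 0.092
R [[0.012, 0.994, 0.112], [-0.007, 0.112, -0.994], [-1.0, 0.011, 0.009]]
tool shift [-0.0029 -0.0003  0.0006]
```

View pics/s3.png

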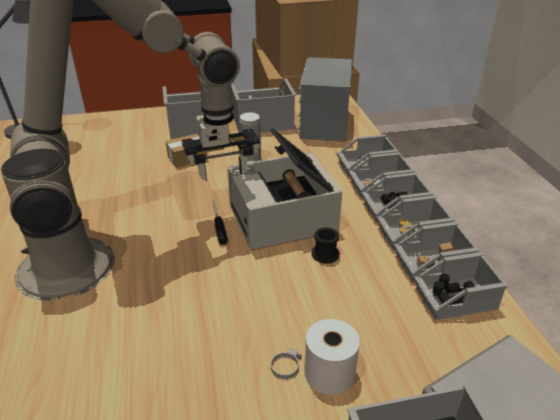

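The lid has sprung up; its edge is near (277, 138). Now I'll raise the tool straight up.

play_rows(
  moves=[
    [[-0.005, 0, 0, 0, 1], [-0.01, 0, 0, 0, 1], [-0.015, 0, 0, 0, 1], [-0.02, 0, 0, 0, 1], [-0.02, 0, 0, 0, 1], [-0.02, 0, 0, 0, 1], [-0.015, 0, 0, 0, 1], [-0.008, 0, 0, 0, 1], [0, 0, 0, 0, 1], [0, 0, 0, 0, 1]],
  ],
)

```text
time: 8.25
tool_pos: [0.4121, 0.1414, 0.2402]
tool_rot: [0.89, 1.557, -0.569]
contact_force: [-0.5, 0.1, -0.8]
opening: 0.0917
```

```bash
python3 - <<'E'
from h import *
p=np.array([0.5635,0.0795,.112])
e=P2W(p,[[.035,0,.253],[.098,0,.122]]);print(e)
t,R=st();print('fingertip', t+R@[0,.0555,0], np.degrees(np.arctan2(R[1,1],R[0,1])))
# fingertip front face target printer x 40 -> finger centre 25 ; tool centre -30
for x in (-.05,-.035,.0,.03,.04): print(x,end=' ');to(np.r_[P2W(p,[x,0,0])[0,:2],.236])
snap('top','t4');snap('side','s4')
print(proj('side',P2W(p,[[.035,.098,.253],[.035,-.098,.253]])),proj('top',P2W(p,[[.035,.098,.253],[.035,-.098,.253]])))
E
```

```text
[[0.59828071 0.08341181 0.253     ]
 [0.66088599 0.09045307 0.122     ]]
t 8.25 tcp [0.4121 0.1414 0.2402] F [-0.55  0.09 -0.79] op 0.0917
fingertip [0.46723076 0.14756206 0.24081514] 6.418240862711248
-0.05 t 8.25 tcp [0.4121 0.1414 0.2402] F [-0.55  0.09 -0.79] op 0.0917
R [[0.011, 0.994, 0.112], [-0.007, 0.112, -0.994], [-1.0, 0.01, 0.008]]
tool shift [0.0059 0.0935 0.0783]
-0.035 t 8.25 tcp [0.4121 0.1414 0.2402] F [-0.55  0.09 -0.79] op 0.0917
R [[0.011, 0.994, 0.112], [-0.007, 0.112, -0.994], [-1.0, 0.01, 0.008]]
tool shift [0.006  0.1085 0.0783]
0.0 t 8.25 tcp [0.4121 0.1414 0.2402] F [-0.55  0.09 -0.79] op 0.0917
R [[0.011, 0.994, 0.112], [-0.007, 0.112, -0.994], [-1.0, 0.01, 0.008]]
tool shift [0.0064 0.1435 0.0783]
0.03 t 8.25 tcp [0.4121 0.1414 0.2402] F [-0.55  0.09 -0.79] op 0.0917
R [[0.011, 0.994, 0.112], [-0.007, 0.112, -0.994], [-1.0, 0.01, 0.008]]
tool shift [0.0067 0.1735 0.0783]
0.04 t 8.25 tcp [0.4121 0.1414 0.2402] F [-0.55  0.09 -0.79] op 0.0917
R [[0.011, 0.994, 0.112], [-0.007, 0.112, -0.994], [-1.0, 0.01, 0.008]]
tool shift [0.0068 0.1835 0.0783]
[[283.4335019  117.88775098]
 [310.53824019 152.73161124]] [[207.54499292 173.33185971]
 [287.00917307 167.16238229]]
```

View pics/t4.png

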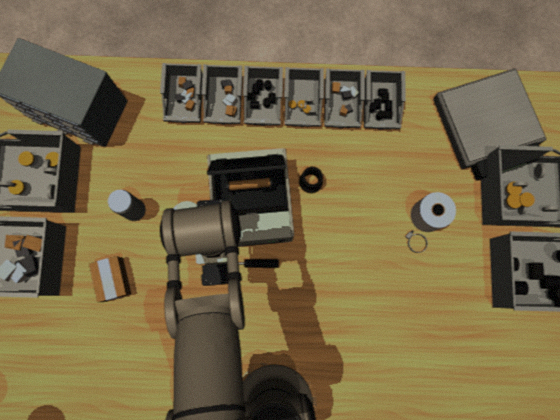

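View pics/s4.png

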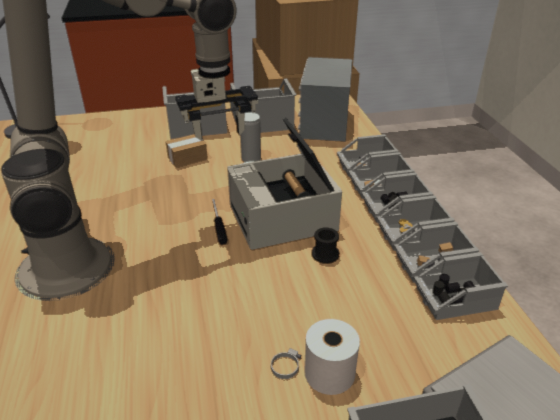

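play_rows(
  moves=[
    [[0, 0.01, 0.026, 0, 1], [0, 0.02, 0.026, 0, 1], [0, 0.02, 0.026, 0, 1], [0, 0.02, 0, 0, 1], [0, 0.015, 0, 0, 1], [0, 0.005, 0, 0, 1], [0.002, 0, 0, 0, 1], [0, 0, 0, 0, 1], [0, 0, 0, 0, 1], [0, 0, 0, 0, 1]],
  ],
)

```text
time: 9.35
tool_pos: [0.5085, 0.0716, 0.232]
tool_rot: [-0.63, 1.562, -2.087]
contact_force: [0.5, 0.1, -0.9]
opening: 0.0921
```

```bash
python3 - <<'E'
from h import *
p=np.array([0.5635,0.0795,.112])
for x in (-.05,.0,.045): print(x,end=' ');to(np.r_[P2W(p,[x,0,0])[0,:2],.236])
snap('side','s5')
E
```

```text
-0.05 t 9.35 tcp [0.5085 0.0716 0.232 ] F [ 0.48  0.1  -0.94] op 0.0921
R [[-0.004, 0.994, 0.114], [-0.007, 0.114, -0.994], [-1.0, -0.005, 0.007]]
tool shift [-0.004   0.0055 -0.0017]
0.0 t 9.35 tcp [0.5085 0.0716 0.232 ] F [ 0.48  0.1  -0.94] op 0.0921
R [[-0.004, 0.994, 0.114], [-0.007, 0.114, -0.994], [-1.0, -0.005, 0.007]]
tool shift [-0.0043  0.0555 -0.0016]
0.045 t 9.35 tcp [0.5085 0.0716 0.232 ] F [ 0.48  0.1  -0.94] op 0.0921
R [[-0.004, 0.994, 0.114], [-0.007, 0.114, -0.994], [-1.0, -0.005, 0.007]]
tool shift [-0.0045  0.1005 -0.0015]
```

View pics/s5.png

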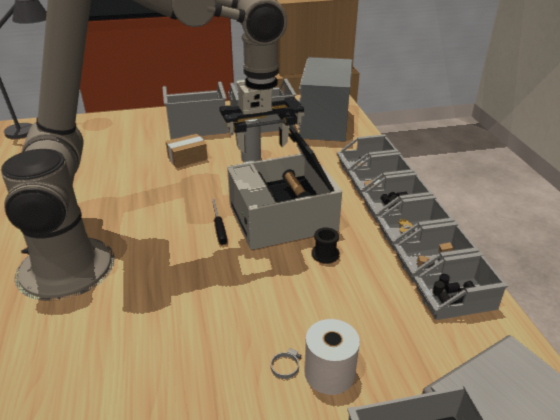

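play_rows(
  moves=[
    [[-0.003, 0.004, 0, 0, 1], [0, 0.005, 0, 0, 1], [0, 0.005, 0, 0, 1], [0, 0.005, 0, 0, 1], [0, 0.005, 0, 0, 1], [0, 0.005, 0, 0, 1], [0, 0.005, 0, 0, 1], [0, 0.005, 0, 0, 1], [0, 0.005, 0, 0, 1], [0, 0.005, 0, 0, 1]],
  ],
)

```text
time: 10.4
tool_pos: [0.5611, 0.0779, 0.2358]
tool_rot: [-0.496, 1.563, -1.953]
contact_force: [-0.5, 0.1, -0.1]
opening: 0.0918
```

```bash
python3 - <<'E'
from h import *
p=np.array([0.5635,0.0795,.112])
for x in (.0,.045): print(x,end=' ');to(np.r_[P2W(p,[x,0,0])[0,:2],.236])
snap('side','s6')
E
```

```text
0.0 t 10.4 tcp [0.5611 0.0779 0.2358] F [-0.46  0.08 -0.08] op 0.0918
R [[-0.003, 0.993, 0.114], [-0.007, 0.114, -0.993], [-1.0, -0.004, 0.007]]
tool shift [-0.0002  0.0026 -0.0013]
0.045 t 10.4 tcp [0.5611 0.0779 0.2358] F [-0.46  0.08 -0.08] op 0.0918
R [[-0.003, 0.993, 0.114], [-0.007, 0.114, -0.993], [-1.0, -0.004, 0.007]]
tool shift [-0.0003  0.0476 -0.0012]
```

View pics/s6.png

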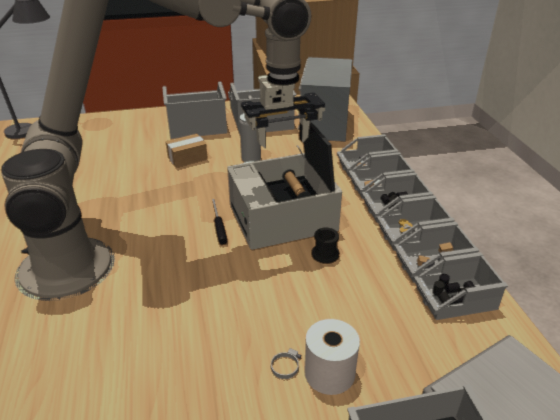

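The finger is pushing the lid back as intended, so I'll continue gently.

play_rows(
  moves=[
    [[0, 0.004, 0, 0, 1], [0, 0.004, 0, 0, 1], [0, 0.004, 0, 0, 1], [0, 0.004, 0, 0, 1], [0, 0.004, 0, 0, 1], [0, 0.004, 0, 0, 1], [0, 0.004, 0, 0, 1], [0, 0.004, 0, 0, 1], [0, 0.003, 0, 0, 1], [0, 0.002, 0, 0, 1]],
  ],
)

```text
time: 11.45
tool_pos: [0.6019, 0.0825, 0.2354]
tool_rot: [-0.439, 1.563, -1.895]
contact_force: [-0.1, 0.2, 0.4]
opening: 0.0919
```

```bash
python3 - <<'E'
from h import *
p=np.array([0.5635,0.0795,.112])
for x in (.04,): print(x,end=' ');to(np.r_[P2W(p,[x,0,0])[0,:2],.236])
snap('side','s7')
E
```

```text
0.04 t 11.45 tcp [0.6019 0.0825 0.2354] F [-0.13  0.18  0.39] op 0.0919
R [[-0.002, 0.993, 0.114], [-0.007, 0.114, -0.993], [-1.0, -0.003, 0.007]]
tool shift [-0.0006  0.0016 -0.0013]
```

View pics/s7.png

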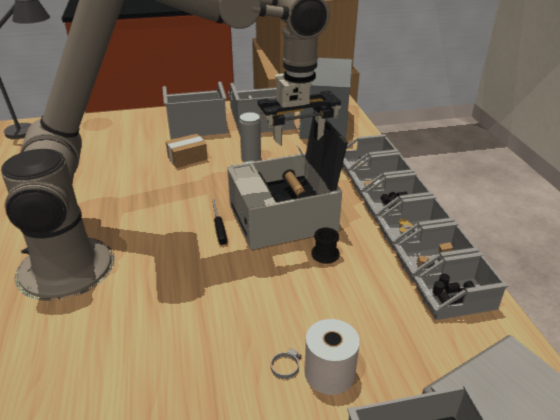

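Nearly upright. The finger's front face is around printer x = 103 mm, so it needs another 15 mm or so.

play_rows(
  moves=[
    [[0, 0.003, 0, 0, 1], [0, 0.003, 0, 0, 1], [0, 0.003, 0, 0, 1], [0, 0.003, 0, 0, 1], [0, 0.003, 0, 0, 1], [0, 0.003, 0, 0, 1], [0, 0, 0, 0, 1], [0, 0, 0, 0, 1], [0, 0, 0, 0, 1], [0, 0, 0, 0, 1]],
  ],
)

```text
time: 12.5
tool_pos: [0.6213, 0.0848, 0.2352]
tool_rot: [-0.477, 1.563, -1.934]
contact_force: [-0.1, 0.2, 0.4]
opening: 0.0919
```

```bash
python3 - <<'E'
from h import *
p=np.array([0.5635,0.0795,.112])
to(np.r_[P2W(p,[.06,0,0])[0,:2],.236])
snap('side','s8')
def lid(th): c,s=np.cos(th),np.sin(th); return P2W(p,[[.098-.145*c,y,.122+.145*s] for y in(.098,-.098)])
for th in (1.5,1.65,1.9): print(th,proj('side',lid(th)).round(0).tolist())
E
```

```text
t 12.5 tcp [0.6213 0.0848 0.2352] F [-0.07  0.19  0.43] op 0.0919
R [[-0.003, 0.993, 0.114], [-0.007, 0.114, -0.993], [-1.0, -0.004, 0.007]]
tool shift [-0.0009  0.0019 -0.0012]
1.5 [[302.0, 110.0], [332.0, 144.0]]
1.65 [[310.0, 109.0], [340.0, 143.0]]
1.9 [[322.0, 110.0], [353.0, 143.0]]
```

View pics/s8.png

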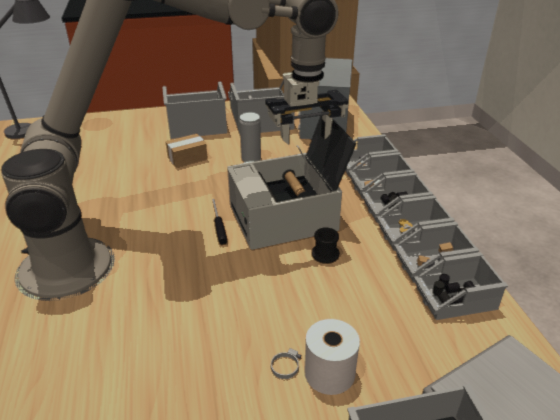

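The lid's right corner is near (352, 150), which fits about 1.9 rad. I'll back off toward the robot and check.

play_rows(
  moves=[
    [[0, -0.01, 0, 0, 1], [0, -0.02, 0, 0, 1], [0, -0.03, 0, 0, 1], [0, -0.03, 0, 0, 1], [0, -0.03, 0, 0, 1], [0, -0.03, 0, 0, 1], [0, -0.03, 0, 0, 1], [0, -0.02, 0, 0, 1], [0, -0.01, 0, 0, 1], [0, 0, 0, 0, 1]],
  ],
)

```text
time: 13.55
tool_pos: [0.4043, 0.06, 0.2354]
tool_rot: [-0.091, 1.564, -1.548]
contact_force: [-0.2, 0.6, -0.1]
opening: 0.0916
```

```bash
python3 - <<'E'
from h import *
st(); snap('side','s9');snap('top','t9')
import cv2
a=cv2.imread('pics/s9.png');cv2.imwrite('pics/s9z.png',cv2.resize(a[80:260,210:420],(700,600)))
E
```

```text
t 13.55 tcp [0.4043 0.06   0.2354] F [-0.15  0.62 -0.09] op 0.0916
```

View pics/s9z.png

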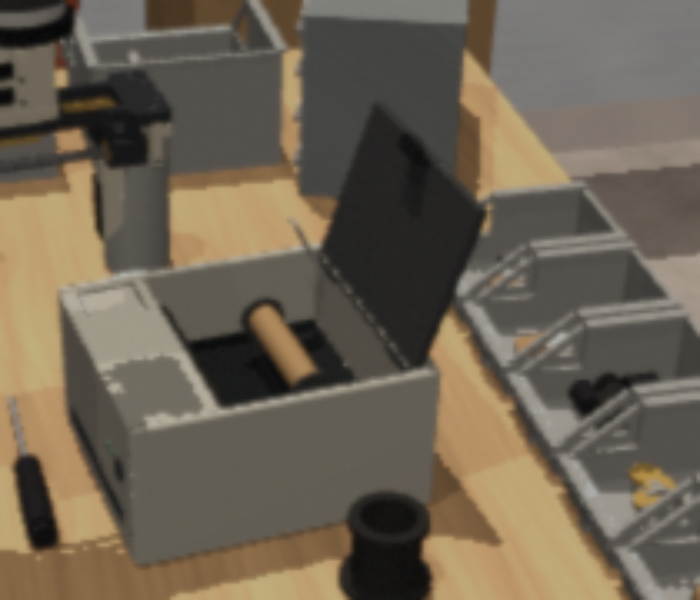

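View pics/t9.png

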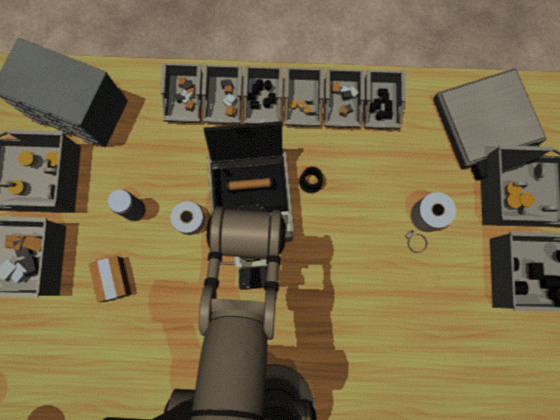

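```bash
python3 - <<'E'
from h import *
print(robot.hand_in())
E
```

```text
the job is handed in; nothing more can be done
None
```

The label printer is open: I pressed the release pad, the lid sprang up, and I pushed it back until it rested at its stop. I handed the job in at about 13.7 s.

- **Release pad:** I found it by eye rather than by feel. The top and wrist cameras both showed its outline at the deck's left end, 75 mm to the +y side. I pressed it with one open fingertip and read about 13 N of upward force at the end.
- **Lid:** I pushed it from about 1.1 rad past upright with the outside of the front finger. The contact force between steps stayed near zero, and nothing was grasped.
- **Last checks:** After I backed off, the lid's front corners in the side view were at about (324, 111) and (355, 142). For the 1.9 rad stop, I expected (322, 110) and (353, 143). The arm was clear, with contact force under 1 N. Both rolls, the coupling, can, clamp and screwdriver look unmoved, though the arm hides part of the screwdriver in the last top view.
- **Disagreements:**
  - The first fit of the printer's pose was off by up to about 3 pixels (roughly 5 mm), so I aimed at the pad from its outline in the pictures instead.
  - On the way down the tool drifted about 10 mm sideways, and I corrected that before pressing.

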